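# Stack the two ring moulds for blowing glass

## Task

Build the two blow moulds on the glassblower's bench from their loose rings: on the red round base stack the three brass rings, wide at the bottom, then medium, then narrow on top; on the blue square base stack the two black rings, wide at the bottom and medium on top. Every ring must be upright and fully home, the wide ones down in the recess of their base and the others with their foot down in the bore of the ring below. Leave the vase, the pipe rest and the yellow bottle where they stand.

Things in the scene. Friction and masses are not known exactly. Their poses are not given: they have to be found in the camera images.
- brass_wide_mid (a point): the brass wide ring (gold-coloured metal, 0.3 kg): plain open tube, 60 mm across, 34 mm high, bore 47 mm, no foot, standing upright on the bench; this point is on its axis half-way up, 17 mm above its underside; z is the ring's axis, up
- brass_medium_mid (a point): brass (gold-coloured, 0.3 kg) medium ring, 40 mm high in all: body 50 mm across, 34 mm high, 31 mm bore open at the top, on a bevelled foot 40 mm across, 6 mm high. The foot drops into the 47 mm bore of a wide ring, and the body's underside rests on that ring's rim. Starts standing on its foot on the bench. Point: on the axis half-way up, 20 mm above the lowest face; z along the axis, up
- brass_narrow_mid (a point): brass (gold-coloured, 0.26 kg) narrow ring, 40 mm high in all: body 40 mm across, 34 mm high, 12 mm bore open at the top, on a bevelled foot 24 mm across, 6 mm high. The foot drops into the 31 mm bore of a medium ring, and the body's underside rests on that ring's rim. Starts standing on its foot on the bench. Point: on the axis half-way up, 20 mm above the lowest face; z along the axis, up
- black_wide_mid (a point): the black wide ring (graphite, 0.09 kg): plain open tube, 60 mm across, 34 mm high, bore 47 mm, no foot, standing upright on the bench; this point is on its axis half-way up, 17 mm above its underside; z is the ring's axis, up
- black_medium_mid (a point): black (graphite, 0.09 kg) medium ring, 40 mm high in all: body 50 mm across, 34 mm high, 31 mm bore open at the top, on a bevelled foot 40 mm across, 6 mm high. The foot drops into the 47 mm bore of a wide ring, and the body's underside rests on that ring's rim. Starts standing on its foot on the bench. Point: on the axis half-way up, 20 mm above the lowest face; z along the axis, up
- round_base: red painted round base plate, 110 mm across and 11 mm high, fixed to the bench; origin at the centre of its underside on the bench. In its top is a round recess 68 mm across and 5 mm deep, in the middle; the recess floor is 6 mm and the rim 11 mm above the bench. A wide ring stands in the recess with 4 mm to spare all round; z is up
- square_base: blue painted square base plate, 110 by 110 mm and 11 mm high, fixed to the bench; origin at the centre of its underside on the bench. In its top is a round recess 68 mm across and 5 mm deep, in the middle; the recess floor is 6 mm and the rim 11 mm above the bench. A wide ring stands in the recess with 4 mm to spare all round; z is up
- vase: bystander: finished amber glass vase, 118 mm high, 76 mm across low down, narrowing to a neck; stands loose on the bench; origin at the centre of its underside
- fork_rest: bystander: steel pipe rest, a cylinder 48 mm across and 45 mm high with two white-tipped prongs spread in a V along its y axis, 76 mm high and 85 mm over the prongs; stands loose; origin at the centre of its underside
- yellow_bottle: bystander: yellow bottle with white label and cap, 52 mm across, 130 mm high, stands loose; origin at the centre of its underside
Not all that is in view belongs to the job. What is shaped like the part that bears black_medium_mid but purple or turquoise is not meant.

How it is judged:
By the outcome, as a careful person would: the job done as asked, in the order asked, and still so for the second after the job is handed in, with the robot touching nothing.
It also fails if it takes over 128 s, if anything falls off the work surface, if the arm or the gripper's body presses on something with over 40 N, if the wrist force passes 120 N, or if a joint passes its speed limit or range.

## Robot

A 7-joint arm with a two-finger parallel gripper is mounted at the origin on the work surface. World frame = base frame: x ahead of the robot, y to its left, z up, the work surface at z = 0. Lengths are in m, angles in rad, forces in N, time in s.
With the tool pointing down it reaches from about 0.4 to 0.875 m from the base axis. Payload 19.3 kg.
Tool frame: the origin (TCP) lies between the finger pads; the fingertips stand bot.tcp_to_tips ahead of it and the grasp point (between the pads) is the TCP (bot.tcp_to_tips is the distance from the TCP to the fingertips, in m); z points along the fingers, y is the line along which they close (so a half turn about z gives the same grasp; the last joint's range is limited). The gripper opens to 85 mm and grips with 20 to 120 N. Pads are 22 mm wide; open, the fingers measure 114 mm over their backs; the gripper's body (76 mm by 85 mm) begins 54 mm behind the grasp point. The pads swing forward as they close: fully open they stand 13 mm farther back than shut.
Start: joints at [-0.07, 0.521, -0.036, 1.599, 0.021, 1.021, -0.113], TCP at [0.625, -0, 0.25] pointing down, gripper open.
Joint ranges: [-2.91, 2.91], [-0.3, 2.13], [-1.5, 1.42], [0.17, 2.43], [-1.26, 4.41], [0.16, 1.93], [-2.52, 2.52]. Speed limits (rad/s): [1.89, 1.89, 2.39, 2.39, 3.01, 3.01, 3.01].

## Interface

Orientations are given as [roll, pitch, yaw] about the fixed x, y, z axes, in that order (R = Rz(yaw) Ry(pitch) Rx(roll)).
In Python, from workcell import telemetry, grab_frame, bot gives the robot as it stands. The module is installed in compiled form; this text tells all that it offers.
- The arm moves only by the shell command python3 -m crank 'ROWS' [FORCE]. ROWS is text: rows parted by semicolons, each of 7 numbers parted by spaces: the finger opening in m, from 0 to 0.0854, then the shift along the tool's x, y, z in m, then the turn, a rotation vector about the tool's x, y, z in degrees. A call has exactly 8 rows; each row shifts and turns the commanded pose from where the row before left it, along the tool's axes as they then stand; what a row does not reach is not made up. A row lasts 1/12 s, in which the tool goes at most 41.7 mm and 7.16 degrees, less where a joint would pass 70% of its speed; a pose out of reach is approached as far as the arm can. A call with a gripper value outside its range is refused whole. The fingers move at their own pace and stop on an object; FORCE is the grip in N (left out, the last holds). Time passes only in rows, so rows that do not move let the fingers close, or fill a call up. It gives the time, the measured TCP pose, the force, the opening and the grip force at its end, in the units of the state.
- telemetry.observe(): the state, without advancing time (a new reading comes with each control period).
- grab_frame(name): name is "scene" or "side" or "wrist"; returns a dict with "pixels" (384x512x3 uint8, red, green, blue), "depth" (384x512 float32, m along the optical axis (not along the pixel's ray), 0 where there is no reading), "vertical_fov" (degrees; the focal length in pixels is half the picture's height over the tangent of half this angle, whatever the lens; pixels are square), "cx", "cy" (the principal point, pixels), "distortion" ([k1, k2, p1, p2, k3] as OpenCV has them; the pictures are not rectified), "R" (3x3) and "t" (3): a world point X has camera coordinates R X + t; the wrist camera has in their place "hand_eye" (4x4, takes a point from camera to tool coordinates, whose origin is the TCP and whose axes are the flange's). Camera axes: x right, y down, z forward; pixel columns grow to the right and rows downward; lengths in m; the calibration is good to about 2 mm. A picture is of the moment at which its call begins: read the wrist's pose just before it.
- bot.job_done(): hands the job in; it is judged then, once.
The state is a dict: "clock": time; "qpos": joint angles; "qd": joint speeds; "joint_efforts": joint torques, N m; "position": TCP position; "tool_rot": TCP orientation; "force": force on the tool from outside, world axes, zero at the start; "moment": the same for the moment, N m; "grip_width": finger opening in m; "finger_force": force on a finger pad.
Only numpy, scipy, OpenCV 4.12 (cv2) and the standard library are available. Lean on these libraries where they do the work, as an engineer would, in place of code of your own. Each camera call takes 0.05 s, during which the arm holds its last target. There are 200 camera calls.

## Working session

There is one attempt and no reset: what is moved stays moved. The work goes in short steps, Python scripts to look and compute and a shell command to move; the robot and the scene stay as the last step left them, time stands still between calls to the robot, and variables do not carry over. Pictures are saved under pics/ and viewed, at most 16 in all, crops included, and the job is handed in when it is done.

```bash
mkdir -p pics; cat > h.py <<'E'
import numpy as np, cv2
from workcell import telemetry, grab_frame, bot
from scipy.spatial.transform import Rotation as Ro
def snap(name,fn=None):
    s=telemetry.observe(); f=grab_frame(name)
    f['f']=192/np.tan(np.radians(f['vertical_fov'])/2)
    f['K']=np.array([[f['f'],0,f['cx']],[0,f['f'],f['cy']],[0,0,1.]])
    if 'hand_eye' in f:
        T=np.eye(4); T[:3,:3]=Ro.from_euler('xyz',s['tool_rot']).as_matrix(); T[:3,3]=s['position']
        M=T@np.array(f['hand_eye'])
    else:
        M=np.eye(4); M[:3,:3]=np.array(f['R']).T; M[:3,3]=-np.array(f['R']).T@np.array(f['t'])
    f['M']=M
    if fn: cv2.imwrite('pics/'+fn,f['pixels'][:,:,::-1])
    return f
def cloud(f):
    h,w=f['depth'].shape
    u,v=np.meshgrid(np.arange(w),np.arange(h))
    p=cv2.undistortPoints(np.stack([u,v],-1).reshape(-1,1,2).astype(np.float64),f['K'],np.array(f['distortion'])).reshape(h,w,2)
    d=f['depth'][...,None]
    X=np.concatenate([p*d,d],-1)
    return X@f['M'][:3,:3].T+f['M'][:3,3]
def onplane(f,uv,z):
    p=cv2.undistortPoints(np.array(uv,float).reshape(-1,1,2),f['K'],np.array(f['distortion'])).reshape(-1,2)
    d=np.c_[p,np.ones(len(p))]@f['M'][:3,:3].T; o=f['M'][:3,3]
    return o+d*((z-o[2])/d[:,2])[:,None]
E
python3 - <<'E'
from h import *
print(telemetry.observe(), bot.tcp_to_tips)
for n in ['scene','side','wrist']:
    f=snap(n,n+'0.png'); print(n,f['M'].round(3).tolist(),f['f'],f['distortion'])
E
```

```text
{'clock': 0.0, 'qpos': array([-0.07021404,  0.52201598, -0.03635653,  1.59998463,  0.02121057,
        1.02110032, -0.11278402]), 'qd': array([-0.00106881, -0.00101697,  0.00110346,  0.00153437,  0.00100248,
       -0.00048334,  0.00040165]), 'joint_efforts': array([-4.24098413e-03, -9.27110124e+01,  1.97758444e+00, -3.69928443e+01,
        1.76317629e-02,  8.19846697e-03, -6.58496788e-05]), 'position': array([ 6.24692699e-01, -1.19629698e-05,  2.49732541e-01]), 'tool_rot': array([-3.14047220e+00,  7.42530696e-05,  1.57084678e+00]), 'force': array([ 0.02790156, -0.62746587, -0.59255637]), 'moment': array([ 0.02409736, -0.00262653, -0.01535988]), 'finger_force': 0.0, 'grip_width': 0.08572798484846778} 0.019
scene [[0.107, 0.848, -0.519, 1.159], [0.994, -0.097, 0.046, -0.063], [-0.011, -0.521, -0.854, 0.962], [0.0, 0.0, 0.0, 1.0]] 383.147069739411 [-0.07178288  0.          0.          0.          0.        ]
side [[-0.942, -0.172, 0.289, 0.333], [-0.336, 0.481, -0.81, 0.736], [0.0, -0.86, -0.51, 0.503], [0.0, 0.0, 0.0, 1.0]] 359.19074655042107 [-0.02624464  0.          0.          0.          0.        ]
wrist [[1.0, 0.001, -0.0, 0.623], [0.001, -0.957, -0.291, 0.075], [-0.001, 0.291, -0.957, 0.373], [0.0, 0.0, 0.0, 1.0]] 277.1425211978323 [-0.00722458  0.          0.          0.          0.        ]
```

View pics/scene0.png

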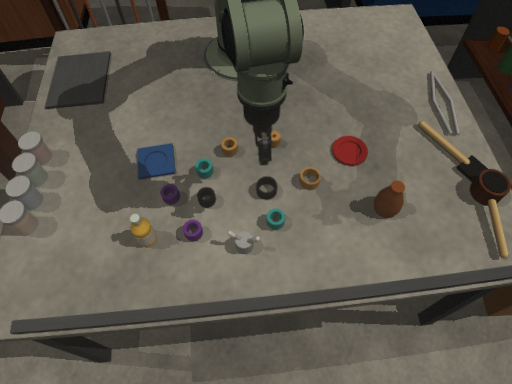

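View pics/side0.png

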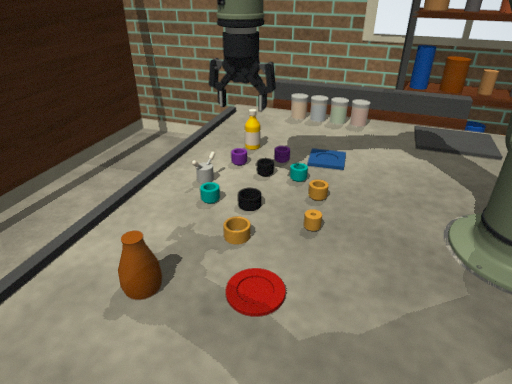

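View pics/wrist0.png

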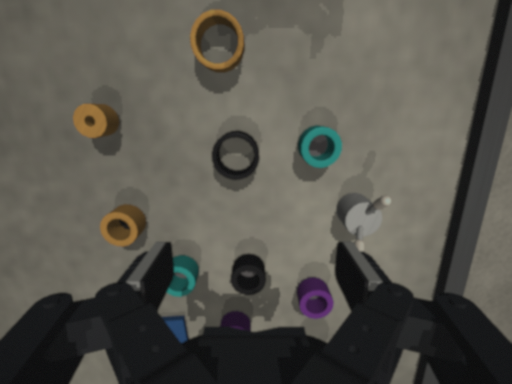

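Scene view: black wide (267,187), black medium (206,197); its look-alikes are turquoise (204,168) and (276,218) and purple (170,194) and (193,230). Brass: wide (310,178), medium (229,146), narrow (273,139). Bases: red (350,150), blue (156,161). I'll check the black medium against its dark purple neighbour in a crop.

```bash
python3 - <<'E'
from h import *
for n in ['scene','side','wrist']:
    f=snap(n); X=cloud(f); ok=(f['depth']>0)&(X[...,0]>.3)&(X[...,0]<.95)&(abs(X[...,1])<.5)
    fl=ok&(abs(X[...,2])<.006)
    print(n,'bench z',np.median(X[fl][:,2]))
    m=(ok&(X[...,2]>.015)&(X[...,2]<.14)).astype(np.uint8)
    c,l,st,_=cv2.connectedComponentsWithStats(m)
    for i in range(1,c):
        if st[i,4]<60: continue
        P=X[l==i]; col=f['pixels'][l==i]; zt=np.percentile(P[:,2],97)
        T=P[:,2]>zt-.005; r=P[T]
        (cx,cy),R=cv2.minEnclosingCircle(r[:,:2].astype(np.float32))
        uv=np.argwhere(l==i).mean(0)[::-1]
        print(uv.round(),'c',round(cx,4),round(cy,4),'R',round(R,4),'zt',round(zt,4),np.median(col[T],0))
    hsv=cv2.cvtColor(f['pixels'],cv2.COLOR_RGB2HSV)
    for nm,mm in [('red',((hsv[...,0]<4)|(hsv[...,0]>176))&(hsv[...,1]>200)),('blue',(hsv[...,0]>100)&(hsv[...,0]<122)&(hsv[...,1]>130))]:
        mm=mm&ok&(X[...,2]>.008)&(X[...,2]<.016)
        c,l,st,_=cv2.connectedComponentsWithStats(mm.astype(np.uint8))
        if c<2: continue
        i=1+np.argmax(st[1:,4]); P=X[l==i]
        print(nm,st[i,4],cv2.minAreaRect(P[:,:2].astype(np.float32)),np.median(P[:,2]))
f=snap('side');cv2.imwrite('pics/crop1.png',cv2.resize(f['pixels'][130:250,180:350,::-1],None,fx=4,fy=4,interpolation=2))
E
```

```text
scene bench z 0.00023137003693657343
[276. 138.] c 0.4338 0.0624 R 0.0184 zt 0.0425 [152. 113.  61.]
[230. 146.] c 0.4454 -0.077 R 0.0259 zt 0.0431 [144. 108.  60.]
[204. 167.] c 0.5161 -0.157 R 0.0253 zt 0.0437 [ 50.  118.  107.5]
[310. 177.] c 0.5829 0.1458 R 0.0295 zt 0.0368 [135.5 102.   57.5]
[267. 186.] c 0.6003 0.0172 R 0.0306 zt 0.037 [44. 42. 38.]
[390. 199.] c 0.6914 0.3463 R 0.02 zt 0.1195 [118.  68.  36.]
[170. 193.] c 0.5939 -0.2582 R 0.0256 zt 0.0438 [61.5 37.5 68. ]
[206. 196.] c 0.6152 -0.1549 R 0.0252 zt 0.0434 [38. 37. 34.]
[276. 218.] c 0.7045 0.0296 R 0.0248 zt 0.0435 [ 54. 126. 115.]
[142. 230.] c 0.7149 -0.3233 R 0.0128 zt 0.1314 [173. 177. 159.]
[193. 229.] c 0.7136 -0.1957 R 0.0256 zt 0.0432 [ 97.  53. 108.]
[244. 240.] c 0.7647 -0.0621 R 0.0405 zt 0.0753 [155. 150. 134.]
[268. 301.] c 0.9169 -0.0001 R 0.5 zt 0.0234 [70. 68. 65.]
blue 523 ((0.4599074721336365, -0.3068716526031494), (0.10865651071071625, 0.10676073282957077), 4.996405124664307) 0.011241146775927469
side bench z 0.0021770135244967292
[252. 130.] c 0.7159 -0.3176 R 0.0125 zt 0.1319 [202. 195. 170
[... 1273 characters left out ...]
320. 146.] c 0.7037 0.0299 R 0.025 zt 0.0405 [ 45. 128. 119.]
[234. 156.] c 0.5996 0.018 R 0.03 zt 0.0345 [35. 34. 34.]
[362. 216.] c 0.7646 -0.0556 R 0.0368 zt 0.0727 [140. 134. 122.]
[122. 226.] c 0.4457 -0.0768 R 0.0252 zt 0.0401 [145. 110.  59.]
[247. 275.] c 0.6143 -0.1533 R 0.0249 zt 0.0399 [32. 32. 31.]
[183. 277.] c 0.5159 -0.1564 R 0.0247 zt 0.0396 [ 43. 117. 108.]
[314. 299.] c 0.713 -0.1931 R 0.0256 zt 0.0396 [ 92.  48. 108.]
[236. 322.] c 0.5963 -0.2382 R 0.0178 zt 0.0386 [37. 21. 43.]
[428. 375.] c 0.9214 -0.3483 R 0.0281 zt 0.0198 [58. 59. 57.]
blue 282 ((0.504263162612915, -0.2642945349216461), (0.026178419589996338, 0.04854965582489967), 26.83870506286621) 0.00956893814749682
```

View pics/crop1.png

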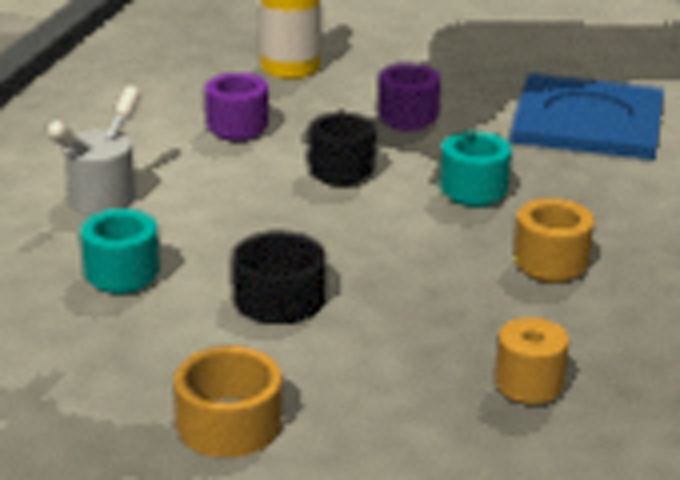

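Crop: the neutral black medium is at side pixel (265,165) and the dark purple is clearly separate at (282,152). All the targets are standing. Next I'll move over to see the red base from the wrist.

```bash
python3 -m crank '0.085 0.033 -0.015 0 0 0 0;0.085 0.033 -0.015 0 0 0 0;0.085 0.033 -0.015 0 0 0 0;0.085 0.033 -0.015 0 0 0 0;0.085 0.033 -0.015 0 0 0 0;0.085 0.033 -0.015 0 0 0 0;0.085 0 0 0 0 0 0;0.085 0 0 0 0 0 0' 40
cat > rec.py <<'E'
from h import *
import sys
def run(zmax=.2):
    s=telemetry.observe(); f=snap('wrist',sys.argv[1] if len(sys.argv)>1 else None); X=cloud(f); ok=(f['depth']>0.1)
    print('tcp',s['position'].round(4),s['tool_rot'].round(3),'t',round(s['clock'],2),'F',s['force'].round(1),'w',round(s['grip_width'],4))
    m=(ok&(X[...,2]>.018)&(X[...,2]<zmax)&(f['depth']>.15)).astype(np.uint8)
    c,l,st,_=cv2.connectedComponentsWithStats(m)
    for i in range(1,c):
        if st[i,4]<150: continue
        P=X[l==i]; zt=np.percentile(P[:,2],95); T=P[:,2]>zt-.004
        (cx,cy),R=cv2.minEnclosingCircle(P[T][:,:2].astype(np.float32))
        print(np.argwhere(l==i).mean(0)[::-1].round(),'c',round(cx,4),round(cy,4),'R',round(R,4),'zt',round(zt,4),np.median(f['pixels'][l==i][T],0))
    hsv=cv2.cvtColor(f['pixels'],cv2.COLOR_RGB2HSV)
    for nm,mm in [('red',((hsv[...,0]<4)|(hsv[...,0]>176))&(hsv[...,1]>150)),('blue',(hsv[...,0]>100)&(hsv[...,0]<122)&(hsv[...,1]>120))]:
        mm=(mm&ok).astype(np.uint8); c,l,st,_=cv2.connectedComponentsWithStats(mm)
        if c<2: continue
        i=1+np.argmax(st[1:,4]); 
        if st[i,4]<400: continue
        top=(l==i)&(X[...,2]>.0085)&(X[...,2]<.014); P=X[top]
        if len(P)<100: continue
        print(nm,st[i],cv2.minAreaRect(P[:,:2].astype(np.float32)),cv2.minEnclosingCircle(P[:,:2].astype(np.float32)),np.median(P[:,2]))
        # recess: floor points inside
        fl=(l==i)&(X[...,2]>.003)&(X[...,2]<.0085)
        cc=P[:,:2].mean(0); q=X[fl]; q=q[np.hypot(*(q[:,:2]-cc).T)<.037]
        if len(q)>50: print('recess',cv2.minEnclosingCircle(q[:,:2].astype(np.float32)),len(q))
run()
E
python3 rec.py w1.png
```

```text
clock: 1.02
position: [0.5342, 0.2, 0.2504]
tool_rot: [-3.142, -0.001, 1.574]
force: [0.4, -1.0, -0.1]
grip_width: 0.0848
finger_force: 0.0
tcp [0.5342 0.2    0.2504] [-3.142e+00 -1.000e-03  1.574e+00] t 1.02 F [ 0.4 -1.  -0.1] w 0.0848
[412.  34.] c 0.6918 0.349 R 0.0197 zt 0.118 [107.  63.  33.]
[290. 209.] c 0.5814 0.1472 R 0.0301 zt 0.034 [150. 113.  63.]
[183. 266.] c 0.4306 0.0621 R 0.0196 zt 0.0399 [159. 119.  63.]
[505. 307.] c 0.9236 -0.0044 R 0.0699 zt 0.0203 [63. 64. 62.]
[299. 291.] c 0.5997 0.0192 R 0.03 zt 0.0336 [30. 29. 29.]
[192. 332.] c 0.4379 -0.0578 R 0.0145 zt 0.038 [93. 71. 39.]
[405. 365.] c 0.7524 -0.0938 R 0.0066 zt 0.0729 [141.5 141.  128.5]
red [ 175   46   87   93 6242] ((0.4882609248161316, 0.29210078716278076), (0.10582226514816284, 0.10701244324445724), 9.410918235778809) ((0.4877914786338806, 0.2919336259365082), 0.054031770676374435) 0.010288334743605743
recess ((0.489291787147522, 0.2930477559566498), 0.03643836826086044) 2492
```

View pics/w1.png

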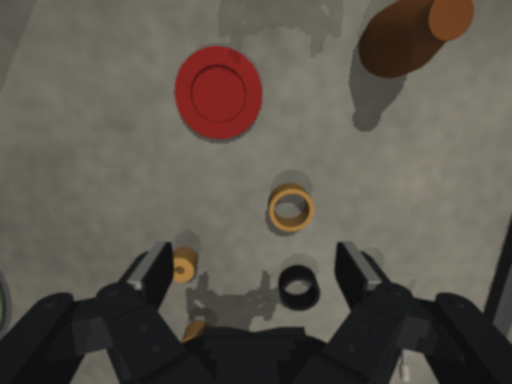

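Wrist view: red base centre at (218,93) and brass wide at (291,210), both clear. I'll grasp the brass wide.

```bash
python3 -m crank '0.085 -0.0265 0.0235 0 0 0 0;0.085 -0.0265 0.0235 0 0 0 0;0.085 0 0 0.035 0 0 0;0.085 0 0 0.035 0 0 0;0.085 0 0 0.035 0 0 0;0.085 0 0 0.035 0 0 0;0.085 0 0 0.03 0 0 0;0.085 0 0 0.02 0 0 0'
python3 -m crank '0.085 0 0 0.016 0 0 0;0.085 0 0 0.016 0 0 0;0.085 0 0 0 0 0 0;0.05 0 0 0 0 0 0;0.05 0 0 0 0 0 0;0.05 0 0 0 0 0 0;0.05 0 0 0 0 0 0;0.05 0 0 0 0 0 0' 40
```

```text
clock: 1.73
position: [0.5813, 0.1429, 0.0573]
tool_rot: [-3.139, 0.001, 1.569]
force: [1.1, 1.2, -1.2]
grip_width: 0.085
finger_force: 0.0
clock: 2.4
position: [0.5828, 0.1445, 0.0298]
tool_rot: [3.14, -0.0, 1.57]
force: [-1.4, -2.9, 7.7]
grip_width: 0.0586
finger_force: 42.8
```

```bash
python3 -m crank '0.05 0 0 -0.03 0 0 0;0.05 0 0 -0.03 0 0 0;0.05 0 0 -0.03 0 0 0;0.05 0 0 -0.03 0 0 0;0.05 0 0 0 0 0 0;0.05 0 0 0 0 0 0;0.05 0 0 0 0 0 0;0.05 0 0 0 0 0 0' 40
python3 rec.py w2.png
```

```text
clock: 3.07
position: [0.5814, 0.1448, 0.1474]
tool_rot: [-3.14, 0.0, 1.571]
force: [-0.2, 0.6, -2.8]
grip_width: 0.0587
finger_force: 45.3
tcp [0.5814 0.1448 0.1474] [-3.14   0.     1.571] t 3.07 F [-0.2  0.6 -2.8] w 0.0587
[253. 196.] c 0.5796 0.1614 R 0.0266 zt 0.1275 [94. 72. 40.]
[253. 270.] c 0.5799 0.1436 R 0.0232 zt 0.1399 [93. 70. 38.]
[105. 268.] c 0.4305 0.0626 R 0.0207 zt 0.0395 [156. 116.  62.]
[376. 279.] c 0.7038 0.0543 R 0.0074 zt 0.0369 [27. 78. 73.]
[276. 318.] c 0.6001 0.0187 R 0.0298 zt 0.0334 [24. 24. 24.]
[131. 368.] c 0.4402 -0.0636 R 0.0212 zt 0.0392 [137. 103.  55.]
[399. 373.] c 0.7445 -0.0601 R 0.0078 zt 0.0443 [114.5 114.  109. ]
red [  77    0  132   88 9420] ((0.488348126411438, 0.2711658775806427), (0.06692999601364136, 0.1076190248131752), 89.83834838867188) ((0.4880652129650116, 0.29086560010910034), 0.0544632263481617) 0.010163632509209597
recess ((0.48876243829727173, 0.26988282799720764), 0.036986883729696274) 3693
```

View pics/w2.png

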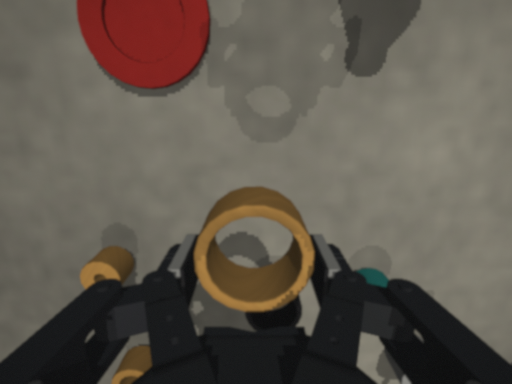

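Held: the brass wide is upright in the grip with its rim at (253,258). I'll measure where it sits relative to the TCP.

```bash
cat > held.py <<'E'
from h import *
import sys
def held(lo,hi,ntop=.004):
    s=telemetry.observe(); f=snap('wrist'); X=cloud(f); hsv=cv2.cvtColor(f['pixels'],cv2.COLOR_RGB2HSV)
    p=s['position']; Q=X-p
    m=(f['depth']>.05)&(abs(Q[...,0])<.034)&(abs(Q[...,1])<.04)&(Q[...,2]>lo)&(Q[...,2]<hi)
    P=Q[m]; zt=np.percentile(P[:,2],90)
    T=m&(abs(Q[...,2]-zt)<ntop); r=Q[T]
    # circle LSQ on outer hull
    h=cv2.convexHull(r[:,:2].astype(np.float32)).reshape(-1,2)
    A=np.c_[2*h,np.ones(len(h))]; a=np.linalg.lstsq(A,(h**2).sum(1),rcond=None)[0]
    print('held: tcp',p.round(4),'rim z rel',zt.round(4),'enc',cv2.minEnclosingCircle(h),'fit',a[:2].round(4),np.sqrt(a[2]+a[:2]@a[:2]).round(4),'bbox',r.min(0).round(4),r.max(0).round(4),len(r))
held(float(sys.argv[1]),float(sys.argv[2]))
E
python3 held.py -0.02 0.03
```

```text
held: tcp [0.5814 0.1448 0.1473] rim z rel 0.0158 enc ((6.96733968652552e-06, 0.004728059284389019), 0.0345870740711689) fit [-0.0008  0.0051] 0.0336 bbox [-0.034  -0.0108  0.0118] [0.0339 0.0121 0.0198] 604
```

```bash
sed -i 's/^    P=Q\[m\]/    if len(sys.argv)>3: m\&=(hsv[...,0]>10)\&(hsv[...,0]<24)\&(hsv[...,1]>110)\n    P=Q[m]/' held.py; python3 held.py -0.02 0.03 brass
```

```text
held: tcp [0.5815 0.1448 0.1473] rim z rel 0.0036 enc ((-0.0015845542075112462, 0.002427831059321761), 0.030734768137335777) fit [-0.0015  0.0032] 0.0298 bbox [-0.031  -0.026  -0.0004] [0.0283 0.0328 0.0063] 4340
```

```bash
python3 -m crank '0.05 0.0288 -0.0184 0 0 0 0;0.05 0.0288 -0.0184 0 0 0 0;0.05 0.0288 -0.0184 0 0 0 0;0.05 0.0288 -0.0184 0 0 0 0;0.05 0.0288 -0.0184 0 0 0 0;0.05 0 0 0 0 0 0;0.05 0 0 0 0 0 0;0.05 0 0 0 0 0 0'
python3 -m crank '0.05 0 0 0.02 0 0 0;0.05 0 0 0.02 0 0 0;0.05 0 0 0.02 0 0 0;0.05 0 0 0.02 0 0 0;0.05 0 0 0.01 0 0 0;0.05 0 0 0.005 0 0 0;0.05 0 0 0 0 0 0;0.05 0 0 0 0 0 0'; python3 held.py -0.02 0.03 brass; python3 rec.py w3.png
```

```text
clock: 3.88
position: [0.4901, 0.2886, 0.1479]
tool_rot: [-3.141, 0.001, 1.571]
force: [-1.1, -1.0, -3.2]
grip_width: 0.0587
finger_force: 45.2
clock: 4.55
position: [0.4905, 0.2888, 0.0538]
tool_rot: [3.141, -0.0, 1.57]
force: [-0.7, -0.2, -1.7]
grip_width: 0.0584
finger_force: 45.2
held: tcp [0.4905 0.2888 0.0538] rim z rel 0.0036 enc ((-0.0016977987252175808, 0.002515817992389202), 0.03076545149087906) fit [-0.0015  0.0032] 0.0298 bbox [-0.0311 -0.0266 -0.0004] [0.0281 0.0329 0.006 ] 4426
tcp [0.4906 0.289  0.0542] [ 3.141e+00 -1.000e-03  1.570e+00] t 4.6 F [-0.4  0.  -2.4] w 0.0588
[254. 196.] c 0.4894 0.3063 R 0.0261 zt 0.034 [102.  77.  42.]
[254. 270.] c 0.4888 0.2871 R 0.0229 zt 0.0466 [100.  76.  42.]
red [ 170  139  165  106 8965] ((0.48792141675949097, 0.31242620944976807), (0.1074298545718193, 0.06811586767435074), 0.4236151874065399) ((0.48793670535087585, 0.2927778363227844), 0.05394560843706131) 0.010171566301000329
recess ((0.48709872364997864, 0.3174092769622803), 0.03683372959494591) 1250
```

View pics/w3.png

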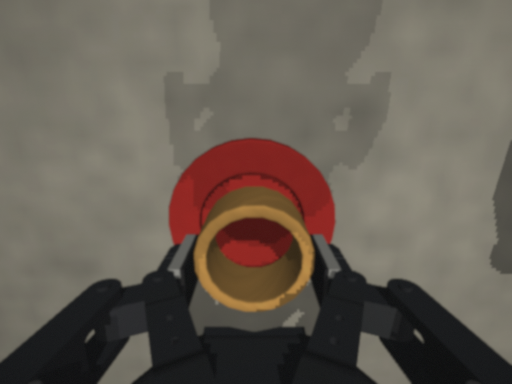

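Well centred over the recess; lowering it.

```bash
python3 -m crank '0.05 0.001 -0.001 0 0 0 0;0.05 0 0 0.005 0 0 0;0.05 0 0 0.005 0 0 0;0.05 0 0 0.004 0 0 0;0.05 0 0 0.003 0 0 0;0.05 0 0 0 0 0 0;0.05 0 0 0 0 0 0;0.05 0 0 0 0 0 0'
```

```text
clock: 5.32
position: [0.4889, 0.2899, 0.036]
tool_rot: [-3.141, 0.0, 1.571]
force: [0.3, -0.2, -1.9]
grip_width: 0.0588
finger_force: 45.2
```

```bash
python3 -m crank '0.05 0 0 0.001 0 0 0;0.05 0 0 0.001 0 0 0;0.05 0 0 0 0 0 0;0.085 0 0 0 0 0 0;0.085 0 0 0 0 0 0;0.085 0 0 0 0 0 0;0.085 0 0 0 0 0 0;0.085 0 0 0 0 0 0'
python3 -m crank '0.085 0 0 -0.01 0 0 0;0.085 0 0 -0.035 0 0 0;0.085 0 0 -0.04 0 0 0;0.085 -0.04 0 -0.01 0 0 0;0.085 -0.04 0 0 0 0 0;0.085 -0.01 0 0 0 0 0;0.085 0 0 0 0 0 0;0.085 0 0 0 0 0 0'; python3 rec.py w4.png
```

```text
clock: 5.98
position: [0.489, 0.29, 0.0342]
tool_rot: [-3.142, 0.0, 1.571]
force: [0.2, 0.2, 0.7]
grip_width: 0.0848
finger_force: 0.0
clock: 6.65
position: [0.4893, 0.1994, 0.1299]
tool_rot: [3.141, -0.0, 1.569]
force: [0.2, 0.1, 0.2]
grip_width: 0.0846
finger_force: 0.0
tcp [0.4893 0.1994 0.1299] [ 3.141 -0.     1.569] t 6.65 F [0.2 0.1 0.2] w 0.0846
[497.  26.] c 0.6612 0.3327 R 0.0132 zt 0.0416 [40. 25. 16.]
[253.  76.] c 0.4873 0.293 R 0.0301 zt 0.0402 [139. 104.  55.]
[194. 323.] c 0.4291 0.0699 R 0.0163 zt 0.0394 [101.  76.  41.]
red [ 189   12  130  141 8335] ((0.48809897899627686, 0.2917511463165283), (0.10744665563106537, 0.10639346390962601), 87.1725082397461) ((0.48772045969963074, 0.2919180393218994), 0.05423227325081825) 0.010250069849226412
recess ((0.4875078797340393, 0.28556859493255615), 0.03436407446861267) 236
```

View pics/w4.png

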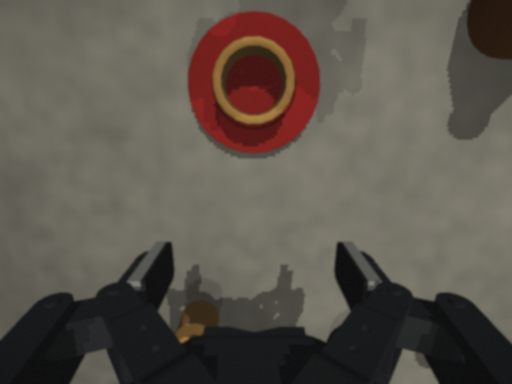

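The brass wide is home: rim at (253,80) with height 40 mm (6+34), ring centred on the base. Next is the brass medium.

```bash
python3 -m crank '0.085 -0.0346 -0.0053 0 0 0 0;0.085 -0.0346 -0.0053 0 0 0 0;0.085 -0.0346 -0.0053 0 0 0 0;0.085 -0.0346 -0.0053 0 0 0 0;0.085 -0.0346 -0.0053 0 0 0 0;0.085 -0.0346 -0.0053 0 0 0 0;0.085 -0.0346 -0.0053 0 0 0 0;0.085 -0.0346 -0.0053 0 0 0 0'
python3 -m crank '0.085 0 0 0 0 0 0;0.085 0 0 0.03 0 0 0;0.085 0 0 0.03 0 0 0;0.085 0 0 0.025 0 0 0;0.085 0 0 0.015 0 0 0;0.085 0 0 0 0 0 0;0.085 0 0 0 0 0 0;0.085 0 0 0 0 0 0'
```

```text
clock: 7.37
position: [0.4466, -0.0773, 0.1294]
tool_rot: [3.141, -0.0, 1.573]
force: [1.5, 0.6, -0.1]
grip_width: 0.0849
finger_force: 0.0
clock: 8.03
position: [0.4472, -0.0763, 0.0301]
tool_rot: [3.141, -0.0, 1.572]
force: [0.1, 0.0, -0.2]
grip_width: 0.0852
finger_force: 0.0
```

```bash
python3 -m crank '0.04 0 0 0 0 0 0;0.04 0 0 0 0 0 0;0.04 0 0 0 0 0 0;0.04 0 0 0 0 0 0;0.04 0 0 0 0 0 0;0.04 0 0 0 0 0 0;0.04 0 0 0 0 0 0;0.04 0 0 0 0 0 0'
python3 -m crank '0.04 0 0 -0.03 0 0 0;0.04 0 0 -0.03 0 0 0;0.04 0 0 -0.03 0 0 0;0.04 0 0 -0.03 0 0 0;0.04 0 0 0 0 0 0;0.04 0 0 0 0 0 0;0.04 0 0 0 0 0 0;0.04 0 0 0 0 0 0'; python3 held.py -0.02 0.03 brass
```

```text
clock: 8.7
position: [0.447, -0.0768, 0.0303]
tool_rot: [3.14, 0.0, 1.571]
force: [-3.2, 1.2, 19.8]
grip_width: 0.0494
finger_force: 38.0
clock: 9.37
position: [0.4459, -0.0768, 0.1483]
tool_rot: [-3.14, -0.0, 1.571]
force: [-0.2, 1.4, -3.1]
grip_width: 0.0494
finger_force: 44.0
held: tcp [ 0.4459 -0.0768  0.1483] rim z rel 0.009 enc ((-0.0015227870317175984, -0.0006815377855673432), 0.025668775662779808) fit [-0.0015 -0.0001] 0.0249 bbox [-0.0265 -0.025   0.005 ] [0.0235 0.0248 0.0104] 4898
```

```bash
python3 -m crank '0.04 0.0370 0.0043 0 0 0 0;0.04 0.0370 0.0043 0 0 0 0;0.04 0.0370 0.0043 0 0 0 0;0.04 0.0370 0.0043 0 0 0 0;0.04 0.0370 0.0043 0 0 0 0;0.04 0.0370 0.0043 0 0 0 0;0.04 0.0370 0.0043 0 0 0 0;0.04 0.0370 0.0043 0 0 0 0'
python3 -m crank '0.04 0.0370 0.0043 0 0 0 0;0.04 0.0370 0.0043 0 0 0 0;0.04 0 0 0 0 0 0;0.04 0 0 0.02 0 0 0;0.04 0 0 0.02 0 0 0;0.04 0 0 0.015 0 0 0;0.04 0 0 0 0 0 0;0.04 0 0 0 0 0 0'; python3 held.py -0.02 0.03 brass;  python3 rec.py w5.png
```

```text
clock: 10.08
position: [0.4803, 0.2209, 0.1481]
tool_rot: [-3.14, 0.001, 1.571]
force: [2.0, 0.4, -3.3]
grip_width: 0.0497
finger_force: 43.9
clock: 10.75
position: [0.4889, 0.2927, 0.0931]
tool_rot: [-3.139, 0.002, 1.571]
force: [-0.7, 0.3, -2.9]
grip_width: 0.0495
finger_force: 43.9
held: tcp [0.4889 0.2927 0.0931] rim z rel 0.009 enc ((-0.0016471369890496135, -0.0007578437216579914), 0.025725049898028374) fit [-0.0015 -0.0001] 0.0248 bbox [-0.0264 -0.0248  0.005 ] [0.0235 0.0248 0.0105] 4904
tcp [0.4895 0.2931 0.0941] [-3.141e+00  1.000e-03  1.571e+00] t 10.8 F [-1.2  1.1 -2.2] w 0.0496
[502. 146.] c 0.6618 0.3408 R 0.02 zt 0.0343 [44. 29. 17.]
[253. 197.] c 0.4885 0.3017 R 0.0232 zt 0.0745 [95. 70. 39.]
[253. 263.] c 0.4879 0.2895 R 0.0152 zt 0.0855 [94. 71. 39.]
red [ 186  139  136  100 6028] ((0.4875625669956207, 0.3067518472671509), (0.10730481147766113, 0.07956134527921677), 1.3485921621322632) ((0.48791298270225525, 0.29278552532196045), 0.05379534140229225) 0.010203242654151887
recess ((0.4881514608860016, 0.31337401270866394), 0.03629574924707413) 312
```

View pics/w5.png

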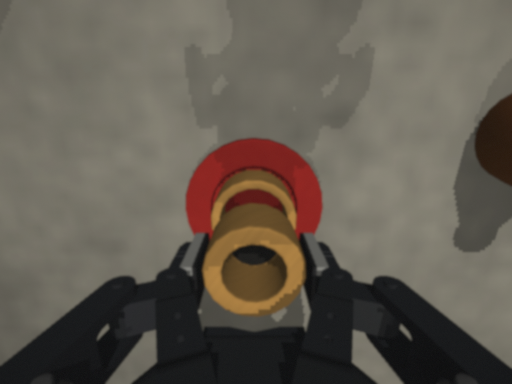

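Aligned: medium at (253,262), wide rim concentric in x. Lowering.

```bash
python3 -m crank '0.04 0 0 0.01 0 0 0;0.04 0 0 0.006 0 0 0;0.04 0 0 0.005 0 0 0;0.04 0 0 0.004 0 0 0;0.04 0 0 0.002 0 0 0;0.04 0 0 0.001 0 0 0;0.04 0 0 0 0 0 0;0.04 0 0 0 0 0 0'
```

```text
clock: 11.52
position: [0.4897, 0.2932, 0.0664]
tool_rot: [3.141, -0.0, 1.571]
force: [1.1, -0.1, -3.9]
grip_width: 0.0495
finger_force: 43.9
```

```bash
python3 -m crank '0.04 0 0 0.001 0 0 0;0.04 0 0 0.001 0 0 0;0.04 0 0 0 0 0 0;0.085 0 0 0 0 0 0;0.085 0 0 0 0 0 0;0.085 0 0 0 0 0 0;0.085 0 0 0 0 0 0;0.085 0 0 0 0 0 0'
python3 -m crank '0.085 0 0 -0.01 0 0 0;0.085 0 0 -0.035 0 0 0;0.085 0 0 -0.038 0 0 0;0.085 -0.035 0 -0.01 0 0 0;0.085 -0.035 0 0 0 0 0;0.085 -0.03 0 0 0 0 0;0.085 0 0 0 0 0 0;0.085 0 0 0 0 0 0'; python3 rec.py w6.png
```

```text
clock: 12.18
position: [0.4896, 0.2932, 0.0643]
tool_rot: [3.142, -0.0, 1.571]
force: [0.9, 0.5, -0.3]
grip_width: 0.0852
finger_force: 0.0
clock: 12.85
position: [0.49, 0.1915, 0.1583]
tool_rot: [3.141, 0.0, 1.568]
force: [-0.1, 0.5, -0.2]
grip_width: 0.0848
finger_force: 0.0
tcp [0.49   0.1915 0.1583] [3.141 0.    1.568] t 12.85 F [-0.1  0.5 -0.2] w 0.0848
[484.  25.] c 0.6673 0.3296 R 0.013 zt 0.0598 [42. 27. 16.]
[252.  71.] c 0.488 0.293 R 0.0251 zt 0.0741 [137. 103.  55.]
[200. 305.] c 0.4299 0.0622 R 0.0205 zt 0.0396 [103.  78.  42.]
[334. 323.] c 0.5797 0.0312 R 0.0182 zt 0.0331 [24. 23. 24.]
red [ 194   12  118  127 6595] ((0.4878092408180237, 0.2920800447463989), (0.10682013630867004, 0.10660459101200104), 72.1526107788086) ((0.48780131340026855, 0.2919163703918457), 0.05420449748635292) 0.010327309312383542
recess ((0.48692330718040466, 0.2860347628593445), 0.033855170011520386) 304
```

The medium is home (rim 74 mm). Now the narrow.

```bash
python3 -m crank '0.085 -0.0325 -0.0145 0 0 0 0;0.085 -0.0325 -0.0145 0 0 0 0;0.085 -0.0325 -0.0145 0 0 0 0;0.085 -0.0325 -0.0145 0 0 0 0;0.085 0 0 0.03 0 0 0;0.085 0 0 0.03 0 0 0;0.085 0 0 0.03 0 0 0;0.085 0 0 0 0 0 0'
python3 -m crank '0.085 0 0 0.02 0 0 0;0.085 0 0 0.0165 0 0 0;0.085 0 0 0 0 0 0;0.03 0 0 0 0 0 0;0.03 0 0 0 0 0 0;0.03 0 0 0 0 0 0;0.03 0 0 0 0 0 0;0.03 0 0 0 0 0 0'
python3 -m crank '0.03 0 0 0 0 0 0;0.03 0 0 0 0 0 0;0.03 0 0 0 0 0 0;0.03 0 0 -0.02 0 0 0;0.03 0 0 -0.04 0 0 0;0.03 0 0 -0.04 0 0 0;0.03 0 0 -0.04 0 0 0;0.03 0 0 -0.01 0 0 0'
python3 -m crank '0.03 0.0287 0.0072 0 0 0 0;0.03 0.0287 0.0072 0 0 0 0;0.03 0.0287 0.0072 0 0 0 0;0.03 0.0287 0.0072 0 0 0 0;0.03 0.0287 0.0072 0 0 0 0;0.03 0.0287 0.0072 0 0 0 0;0.03 0.0287 0.0072 0 0 0 0;0.03 0.0287 0.0072 0 0 0 0'; python3 held.py -0.02 0.03 brass
```

```text
clock: 13.57
position: [0.4298, 0.0638, 0.0637]
tool_rot: [-3.136, 0.001, 1.572]
force: [-2.6, -0.5, -0.7]
grip_width: 0.0849
finger_force: 0.0
clock: 14.23
position: [0.4322, 0.0634, 0.0319]
tool_rot: [3.14, -0.0, 1.571]
force: [-1.7, 1.5, 17.1]
grip_width: 0.0382
finger_force: 38.1
clock: 14.9
position: [0.4331, 0.0634, 0.1864]
tool_rot: [3.135, -0.002, 1.57]
force: [2.4, 0.4, -1.5]
grip_width: 0.038
finger_force: 43.0
clock: 15.57
position: [0.4891, 0.2941, 0.1814]
tool_rot: [3.142, 0.0, 1.571]
force: [0.6, 0.2, -2.2]
grip_width: 0.0382
finger_force: 42.9
held: tcp [0.4891 0.2941 0.1814] rim z rel 0.0075 enc ((-0.0016075102612376213, -0.0011586863547563553), 0.020602889358997345) fit [-0.0014 -0.0015] 0.0198 bbox [-0.0207 -0.0212  0.0035] [0.0179 0.018  0.0115] 4305
```

```bash
python3 -m crank '0.03 0 0 0.02 0 0 0;0.03 0 0 0.02 0 0 0;0.03 0 0 0.01 0 0 0;0.03 0 0 0.005 0 0 0;0.03 0 0 0 0 0 0;0.03 0 0 0 0 0 0;0.03 0 0 0 0 0 0;0.03 0 0 0 0 0 0'; python3 held.py -0.02 0.03 brass;  python3 rec.py w7.png
```

```text
clock: 16.28
position: [0.4896, 0.2929, 0.1267]
tool_rot: [3.141, -0.001, 1.571]
force: [0.4, 0.2, -1.8]
grip_width: 0.0381
finger_force: 42.8
held: tcp [0.4896 0.2929 0.1267] rim z rel 0.0076 enc ((-0.0015735287452116609, -0.002138764364644885), 0.020490920171141624) fit [-0.0016 -0.0017] 0.0198 bbox [-0.0208 -0.0214  0.0036] [0.0178 0.0181 0.0115] 4284
tcp [0.4896 0.2929 0.1266] [ 3.141e+00 -1.000e-03  1.571e+00] t 16.33 F [ 0.6 -0.1 -3. ] w 0.0379
[488. 136.] c 0.6682 0.3425 R 0.0233 zt 0.0592 [49. 32. 19.]
[253. 199.] c 0.4884 0.2999 R 0.02 zt 0.1068 [93. 70. 38.]
red [ 195  135  118  104 4953] ((0.48803195357322693, 0.30194658041000366), (0.10647094994783401, 0.0888378769159317), 0.32676950097084045) ((0.4878922402858734, 0.29256436228752136), 0.05413905158638954) 0.01021792497809633
recess ((0.4875086545944214, 0.311114639043808), 0.036570701748132706) 212
```

View pics/w7.png

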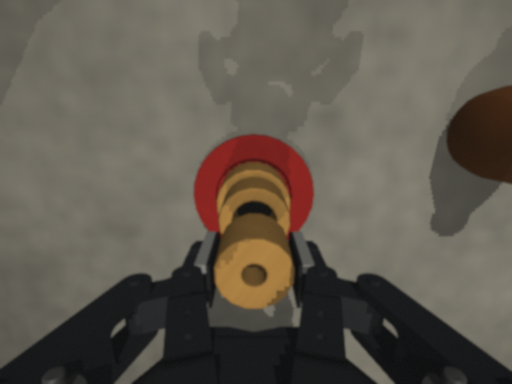

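The narrow is about 1.5 mm short in y, so I'll correct that and lower.

```bash
python3 -m crank '0.03 0.0015 0 0 0 0 0;0.03 0 0 0.01 0 0 0;0.03 0 0 0.006 0 0 0;0.03 0 0 0.005 0 0 0;0.03 0 0 0.003 0 0 0;0.03 0 0 0.002 0 0 0;0.03 0 0 0 0 0 0;0.03 0 0 0 0 0 0'
```

```text
clock: 17.05
position: [0.489, 0.2941, 0.1]
tool_rot: [-3.141, 0.0, 1.571]
force: [-4.7, -1.5, 7.9]
grip_width: 0.0388
finger_force: 44.2
```

```bash
python3 -m crank '0.03 0 0 0.001 0 0 0;0.03 0 0 0.0005 0 0 0;0.03 0 0 0 0 0 0;0.03 0 0 0 0 0 0;0.03 0 0 0 0 0 0;0.03 0 0 0 0 0 0;0.03 0 0 0 0 0 0;0.03 0 0 0 0 0 0'
```

```text
clock: 17.72
position: [0.4891, 0.2943, 0.0997]
tool_rot: [3.141, 0.0, 1.571]
force: [-11.7, -5.7, 33.5]
grip_width: 0.0381
finger_force: 47.2
```

Contact comes at the seated height. I'll ease off, release and check.

```bash
python3 -m crank '0.03 0 0 -0.001 0 0 0;0.03 0 0 0 0 0 0;0.085 0 0 0 0 0 0;0.085 0 0 0 0 0 0;0.085 0 0 0 0 0 0;0.085 0 0 0 0 0 0;0.085 0 0 0 0 0 0;0.085 0 0 0 0 0 0'
python3 -m crank '0.085 0 0 -0.01 0 0 0;0.085 0 0 -0.03 0 0 0;0.085 0 0 -0.03 0 0 0;0.085 0 0 -0.03 0 0 0;0.085 -0.035 0 0 0 0 0;0.085 -0.035 0 0 0 0 0;0.085 -0.035 0 0 0 0 0;0.085 0 0 0 0 0 0'; python3 rec.py w8.png
```

```text
clock: 18.38
position: [0.4892, 0.2943, 0.0992]
tool_rot: [-3.141, 0.0, 1.571]
force: [0.7, -0.7, 0.0]
grip_width: 0.0851
finger_force: 0.0
clock: 19.05
position: [0.4896, 0.1825, 0.2002]
tool_rot: [3.141, 0.003, 1.564]
force: [1.0, -0.7, 0.1]
grip_width: 0.0851
finger_force: 0.0
tcp [0.4896 0.1825 0.2002] [3.141e+00 3.000e-03 1.564e+00] t 19.05 F [ 1.  -0.7  0.1] w 0.0851
[468.  22.] c 0.6794 0.3292 R 0.0123 zt 0.0809 [48. 32. 20.]
[252.  65.] c 0.4875 0.2922 R 0.0201 zt 0.1082 [141. 106.  56.]
[425. 285.] c 0.7026 0.0426 R 0.0213 zt 0.0395 [ 41. 118. 110.]
[330. 304.] c 0.5931 0.019 R 0.0284 zt 0.0334 [28. 28. 28.]
red [ 202   15  103  112 4921] ((0.48776498436927795, 0.2921684980392456), (0.10619708895683289, 0.10673615336418152), 8.486433029174805) ((0.4877610206604004, 0.29200634360313416), 0.05404486879706383) 0.010293469177573622
recess ((0.4861615300178528, 0.2883231043815613), 0.035164520144462585) 295
```

View pics/w8.png

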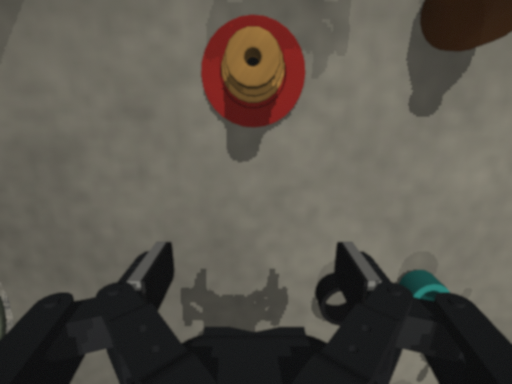

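The brass mould is complete: narrow rim at 108 mm (74+34), concentric on the red base at (252,65). Now the black wide.

```bash
python3 -m crank '0.085 -0.0273 0.0186 0 0 0 0;0.085 -0.0273 0.0186 0 0 0 0;0.085 -0.0273 0.0186 0 0 0 0;0.085 -0.0273 0.0186 0 0 0 0;0.085 -0.0273 0.0186 0 0 0 0;0.085 -0.0273 0.0186 0 0 0 0;0.085 0 0 0.03 0 0 0;0.085 0 0 0.03 0 0 0'
python3 -m crank '0.085 0 0 0.03 0 0 0;0.085 0 0 0.03 0 0 0;0.085 0 0 0.02 0 0 0;0.085 0 0 0.02 0 0 0;0.085 0 0 0.012 0 0 0;0.085 0 0 0 0 0 0;0.085 0 0 0 0 0 0;0.085 0 0 0 0 0 0'
```

```text
clock: 19.77
position: [0.6027, 0.0242, 0.1401]
tool_rot: [3.138, -0.0, 1.568]
force: [-0.1, 1.6, -1.0]
grip_width: 0.085
finger_force: 0.0
clock: 20.43
position: [0.6015, 0.0258, 0.0286]
tool_rot: [3.14, -0.0, 1.571]
force: [0.3, -0.6, -0.2]
grip_width: 0.0852
finger_force: 0.0
```

```bash
python3 -m crank '0.085 -0.007 0 0 0 0 0;0.085 0 0 0 0 0 0;0.05 0 0 0 0 0 0;0.05 0 0 0 0 0 0;0.05 0 0 0 0 0 0;0.05 0 0 0 0 0 0;0.05 0 0 0 0 0 0;0.05 0 0 0 0 0 0' 30
python3 -m crank '0.05 0 0 -0.02 0 0 0;0.05 0 0 -0.035 0 0 0;0.05 0 0 -0.035 0 0 0;0.05 0 0 -0.035 0 0 0;0.05 0 0 -0.035 0 0 0;0.05 0 0 0 0 0 0;0.05 0 0 0 0 0 0;0.05 0 0 0 0 0 0'
python3 -m crank '0.05 -0.036 -0.0125 0 0 0 0;0.05 -0.036 -0.0125 0 0 0 0;0.05 -0.036 -0.0125 0 0 0 0;0.05 -0.036 -0.0125 0 0 0 0;0.05 -0.036 -0.0125 0 0 0 0;0.05 -0.036 -0.0125 0 0 0 0;0.05 -0.036 -0.0125 0 0 0 0;0.05 -0.036 -0.0125 0 0 0 0'
python3 -m crank '0.05 -0.036 -0.0125 0 0 0 0;0.05 -0.036 -0.0125 0 0 0 0;0.05 -0.036 -0.0125 0 0 0 0;0.05 0 0 0 0 0 0;0.05 0 0 0 0 0 0;0.05 0 0 0 0 0 0;0.05 0 0 0 0 0 0;0.05 0 0 0 0 0 0'; python3 rec.py w9.png; python3 held.py -0.005 0.02
```

```text
clock: 21.1
position: [0.601, 0.0184, 0.028]
tool_rot: [3.141, 0.0, 1.571]
force: [-3.1, -1.4, 11.0]
grip_width: 0.059
finger_force: 30.1
clock: 21.77
position: [0.6004, 0.0186, 0.1868]
tool_rot: [-3.141, 0.0, 1.571]
force: [0.6, -0.3, -1.2]
grip_width: 0.0588
finger_force: 33.3
clock: 22.43
position: [0.4992, -0.2708, 0.1857]
tool_rot: [-3.139, -0.001, 1.571]
force: [0.6, -0.4, -0.7]
grip_width: 0.059
finger_force: 33.2
clock: 23.1
position: [0.4638, -0.3762, 0.1868]
tool_rot: [-3.141, -0.001, 1.573]
force: [-1.3, -0.5, -1.2]
grip_width: 0.0587
finger_force: 33.2
tcp [ 0.4638 -0.3762  0.1868] [-3.141e+00 -1.000e-03  1.573e+00] t 23.1 F [-1.3 -0.5 -1.2] w 0.0587
[397.  57.] c 0.5927 -0.2565 R 0.0254 zt 0.0402 [108.  56. 126.]
[494. 132.] c 0.6952 -0.3264 R 0.0172 zt 0.06 [73. 69. 61.]
[254. 202.] c 0.4619 -0.3629 R 0.0267 zt 0.1682 [23. 22. 23.]
[253. 276.] c 0.4623 -0.3805 R 0.0232 zt 0.1804 [20. 20. 21.]
[385. 376.] c 0.6404 -0.6415 R 0.0166 zt 0.0396 [113. 104.  92.]
blue [  193    52   111   116 11197] ((0.4589906334877014, -0.3056267499923706), (0.10756931453943253, 0.10842397063970566), 4.493202209472656) ((0.45907044410705566, -0.3054468333721161), 0.07515645027160645) 0.010292532724445969
recess ((0.45931437611579895, -0.30244314670562744), 0.0363532193005085) 3368
held: tcp [ 0.4638 -0.3764  0.187 ] rim z rel 0.0104 enc ((-4.241182250552811e-05, 0.004808987025171518), 0.034696873277425766) fit [ 0.     -0.0037] 0.0338 bbox [-0.034  -0.0107  0.0064] [0.034  0.0276 0.0144] 548
```

View pics/w9.png

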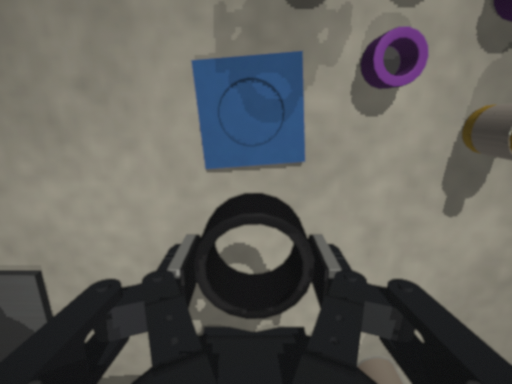

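Wrist view: blue base centre at (249,111), measured at (0.459,-0.3055); the black wide is held at (254,262). Moving over.

```bash
python3 -m crank '0.05 0.0354 -0.0017 0 0 0 0;0.05 0.0354 -0.0017 0 0 0 0;0.05 0 0 0 0 0 0;0.05 0 0 0.035 0 0 0;0.05 0 0 0.035 0 0 0;0.05 0 0 0.03 0 0 0;0.05 0 0 0.02 0 0 0;0.05 0 0 0.012 0 0 0'
python3 -m crank '0.05 0 0 0 0 0 0;0.05 0 0 0 0 0 0;0.05 0 0 0 0 0 0;0.05 0 0 0 0 0 0;0.05 0 0 0 0 0 0;0.05 0 0 0 0 0 0;0.05 0 0 0 0 0 0;0.05 0 0 0 0 0 0'; python3 rec.py w10.png
python3 - <<'E'
import sys; sys.argv=['x','-0.003','0.009']
from h import *
# black rim at plane TCP+5.5mm: dark region in image inside x-range, lateral extent by ray casting
s=telemetry.observe(); f=snap('wrist'); X=cloud(f)-s['position']
g=f['pixels'].max(2)
m=(g<60)&(X[...,2]>-.001)&(X[...,2]<.0085)&(np.hypot(X[...,0]+.0015,X[...,1])<.036)&(f['depth']>.05)
r=X[m]; rad=lambda c:np.hypot(*(r[:,:2]-c).T)
c=np.array([-.0015,0.])
for k in range(10): 
    q=r[(rad(c)<.0335)&(rad(c)>.02)]; A=np.c_[2*q[:,:2],np.ones(len(q))]; c=np.linalg.lstsq(A,(q[:,:2]**2).sum(1),rcond=None)[0][:2]
print('ring rel',c.round(4),len(q))
E
```

```text
clock: 23.87
position: [0.4593, -0.3057, 0.0531]
tool_rot: [-3.139, -0.001, 1.572]
force: [-0.1, 0.1, -1.2]
grip_width: 0.059
finger_force: 33.2
clock: 24.53
position: [0.46, -0.3068, 0.0556]
tool_rot: [3.141, 0.0, 1.571]
force: [-0.5, -0.2, -0.9]
grip_width: 0.0592
finger_force: 33.2
tcp [ 0.46   -0.3068  0.0556] [3.141 0.    1.571] t 24.53 F [-0.5 -0.2 -0.9] w 0.0592
[456. 157.] c 0.5752 -0.2659 R 0.0147 zt 0.0315 [43. 25. 51.]
[503. 175.] c 0.597 -0.2708 R 0.0059 zt 0.0318 [68. 36. 81.]
[253. 202.] c 0.4579 -0.2932 R 0.0266 zt 0.037 [23. 24. 25.]
[253. 276.] c 0.4582 -0.312 R 0.0229 zt 0.0493 [23. 22. 24.]
blue [  159   135   179   111 13078] ((0.4574955403804779, -0.2875172793865204), (0.10877424478530884, 0.07339855283498764), 4.504649639129639) ((0.4580860137939453, -0.2876572906970978), 0.06503041833639145) 0.01019953876207591
recess ((0.4584006369113922, -0.2742277979850769), 0.03692100569605827) 1567
ring rel [-0.0015  0.0013] 5143
```

View pics/w10.png

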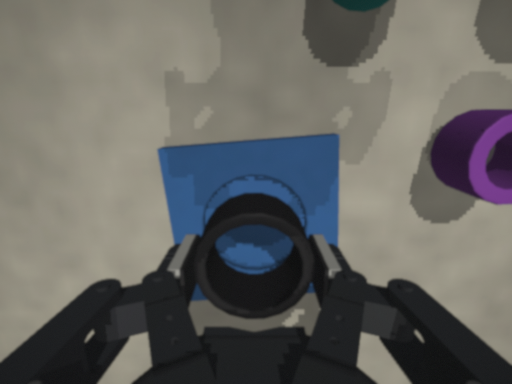

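The ring is concentric in x with the recess circle at (255,220). Lowering with +1 mm in y.

```bash
python3 -m crank '0.05 0.001 0 0 0 0 0;0.05 0 0 0.008 0 0 0;0.05 0 0 0.006 0 0 0;0.05 0 0 0.004 0 0 0;0.05 0 0 0.002 0 0 0;0.05 0 0 0 0 0 0;0.05 0 0 0 0 0 0;0.05 0 0 0 0 0 0'
python3 -m crank '0.05 0 0 0.0005 0 0 0;0.05 0 0 0 0 0 0;0.05 0 0 0 0 0 0;0.085 0 0 0 0 0 0;0.085 0 0 0 0 0 0;0.085 0 0 0 0 0 0;0.085 0 0 0 0 0 0;0.085 0 0 0 0 0 0'
python3 -m crank '0.085 0 0 -0.01 0 0 0;0.085 0 0 -0.03 0 0 0;0.085 0 0 -0.04 0 0 0;0.085 0 0 -0.04 0 0 0;0.085 -0.035 0 0 0 0 0;0.085 -0.035 0 0 0 0 0;0.085 0 0 0 0 0 0;0.085 0 0 0 0 0 0'; python3 rec.py w11.png
```

```text
clock: 25.3
position: [0.4599, -0.3058, 0.0354]
tool_rot: [3.142, 0.0, 1.571]
force: [-0.2, -0.1, -0.9]
grip_width: 0.0585
finger_force: 33.2
clock: 25.97
position: [0.4599, -0.3057, 0.0348]
tool_rot: [3.142, -0.0, 1.571]
force: [-0.0, 0.2, -1.0]
grip_width: 0.0851
finger_force: 0.0
clock: 26.63
position: [0.4591, -0.3774, 0.1555]
tool_rot: [3.141, 0.001, 1.568]
force: [1.3, 0.3, -0.7]
grip_width: 0.085
finger_force: 0.0
tcp [ 0.4591 -0.3774  0.1555] [3.141e+00 1.000e-03 1.568e+00] t 26.63 F [ 1.3  0.3 -0.7] w 0.085
[421.  47.] c 0.5928 -0.2566 R 0.0252 zt 0.0402 [ 91.  47. 107.]
[254. 111.] c 0.4581 -0.306 R 0.03 zt 0.0402 [29. 30. 32.]
[508. 136.] c 0.6924 -0.3267 R 0.0141 zt 0.0265 [57. 54. 50.]
blue [ 189   43  125  131 9943] ((0.45901963114738464, -0.3056219816207886), (0.10804910957813263, 0.10861822962760925), 4.597194671630859) ((0.458990216255188, -0.30555155873298645), 0.07566778361797333) 0.010267802319078367
recess ((0.4592544734477997, -0.30141109228134155), 0.03644665330648422) 72
```

The black wide is home (rim 40 mm). Now the black medium at (0.6143,-0.1533).

```bash
python3 -m crank '0.085 0.028 0.0196 0 0 0 0;0.085 0.028 0.0196 0 0 0 0;0.085 0.028 0.0196 0 0 0 0;0.085 0.028 0.0196 0 0 0 0;0.085 0.028 0.0196 0 0 0 0;0.085 0.028 0.0196 0 0 0 0;0.085 0.028 0.0196 0 0 0 0;0.085 0.028 0.0196 0 0 0 0'
python3 -m crank '0.085 0 0 0 0 0 0;0.085 0 0 0.03 0 0 0;0.085 0 0 0.03 0 0 0;0.085 0 0 0.015 0 0 0;0.085 0 0 0 0 0 0;0.085 0 0 0 0 0 0;0.085 0 0 0 0 0 0;0.085 0 0 0 0 0 0'; python3 rec.py w12.png
```

```text
clock: 27.35
position: [0.6171, -0.1487, 0.1551]
tool_rot: [-3.141, -0.001, 1.572]
force: [-0.1, -0.5, -0.2]
grip_width: 0.0844
finger_force: 0.0
clock: 28.02
position: [0.6174, -0.1517, 0.0814]
tool_rot: [3.14, 0.0, 1.571]
force: [0.5, -1.9, 0.9]
grip_width: 0.0851
finger_force: 0.0
tcp [ 0.6174 -0.1517  0.0814] [3.14  0.    1.571] t 28.02 F [ 0.5 -1.9  0.9] w 0.0851
[478.  89.] c 0.7511 -0.0695 R 0.0182 zt 0.0447 [121. 121. 116.]
[251. 228.] c 0.6148 -0.1541 R 0.025 zt 0.0399 [34. 33. 33.]
[107. 230.] c 0.5165 -0.1565 R 0.0252 zt 0.0398 [ 45. 132. 122.]
[400. 264.] c 0.7173 -0.1884 R 0.0244 zt 0.0397 [ 98.  51. 116.]
[225. 320.] c 0.5915 -0.2407 R 0.0197 zt 0.0342 [34. 20. 41.]
[ 90. 373.] c 0.4786 -0.285 R 0.0081 zt 0.0383 [18. 18. 18.]
```

View pics/w12.png

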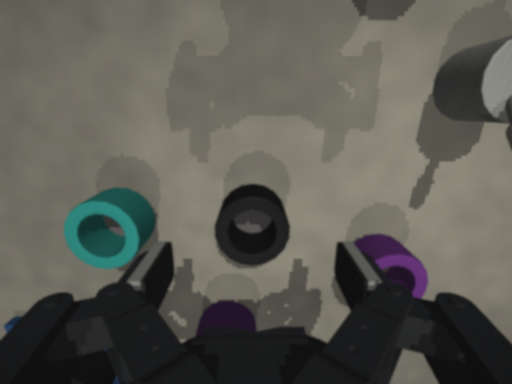

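The neutral black ring at (251,228) is between the fingers, with turquoise (107,230) and purple (400,264) clear of them. Grasping.

```bash
python3 -m crank '0.085 -0.0023 -0.001 0 0 0 0;0.085 0 0 0.025 0 0 0;0.085 0 0 0.017 0 0 0;0.085 0 0 0.009 0 0 0;0.085 0 0 0 0 0 0;0.085 0 0 0 0 0 0;0.04 0 0 0 0 0 0;0.04 0 0 0 0 0 0' 30
python3 -m crank '0.04 0 0 0 0 0 0;0.04 0 0 0 0 0 0;0.04 0 0 0 0 0 0;0.04 0 0 0 0 0 0;0.04 0 0 -0.03 0 0 0;0.04 0 0 -0.04 0 0 0;0.04 0 0 -0.04 0 0 0;0.04 0 0 -0.02 0 0 0'
```

```text
clock: 28.73
position: [0.6163, -0.1542, 0.0299]
tool_rot: [3.14, 0.0, 1.571]
force: [0.1, -0.4, -0.3]
grip_width: 0.0634
finger_force: 0.0
clock: 29.4
position: [0.617, -0.1544, 0.1639]
tool_rot: [3.137, 0.001, 1.571]
force: [0.4, -0.4, -0.9]
grip_width: 0.0503
finger_force: 31.7
```

```bash
python3 -m crank '0.04 -0.0217 -0.0224 0 0 0 0;0.04 -0.0217 -0.0224 0 0 0 0;0.04 -0.0217 -0.0224 0 0 0 0;0.04 -0.0217 -0.0224 0 0 0 0;0.04 -0.0217 -0.0224 0 0 0 0;0.04 -0.0217 -0.0224 0 0 0 0;0.04 -0.0217 -0.0224 0 0 0 0;0.04 0 0 0 0 0 0'
python3 -m crank '0.04 0 0 0.03 0 0 0;0.04 0 0 0.02 0 0 0;0.04 0 0 0.015 0 0 0;0.04 0 0 0 0 0 0;0.04 0 0 0 0 0 0;0.04 0 0 0 0 0 0;0.04 0 0 0 0 0 0;0.04 0 0 0 0 0 0'; python3 rec.py w13.png
python3 - <<'E'
from h import *
s=telemetry.observe(); f=snap('wrist'); X=cloud(f)-s['position']
g=f['pixels'].max(2)
m=(g<60)&(X[...,2]>.0055)&(X[...,2]<.0125)&(f['depth']>.05)
r=X[m]; c=np.array([-.0015,0.])
for k in range(20):
    d=np.hypot(*(r[:,:2]-c).T); q=r[(d<.0265)&(d>.0135)]; A=np.c_[2*q[:,:2],np.ones(len(q))]; c=np.linalg.lstsq(A,(q[:,:2]**2).sum(1),rcond=None)[0][:2]
print('ring rel',c.round(4),len(q),np.median(q[:,2]))
E
```

```text
clock: 30.07
position: [0.4542, -0.3107, 0.1594]
tool_rot: [-3.14, 0.002, 1.564]
force: [0.1, -0.4, -0.8]
grip_width: 0.0498
finger_force: 31.7
clock: 30.73
position: [0.4594, -0.3062, 0.0948]
tool_rot: [3.14, 0.001, 1.571]
force: [-0.9, -0.0, -0.4]
grip_width: 0.0498
finger_force: 31.7
tcp [ 0.4594 -0.3062  0.0948] [3.140e+00 1.000e-03 1.571e+00] t 30.73 F [-0.9 -0.  -0.4] w 0.0498
[347.  11.] c 0.5156 -0.1726 R 0.0191 zt 0.0401 [ 50. 137. 127.]
[455. 146.] c 0.5927 -0.2558 R 0.0257 zt 0.04 [117.  61. 138.]
[254. 196.] c 0.4582 -0.2969 R 0.0229 zt 0.0749 [24. 24. 27.]
[253. 263.] c 0.4577 -0.3098 R 0.0154 zt 0.0861 [22. 22. 23.]
blue [ 177  131  147  112 9266] ((0.4583110511302948, -0.2958236336708069), (0.10847099125385284, 0.08997134119272232), 4.579630374908447) ((0.4583440124988556, -0.29596900939941406), 0.06953968107700348) 0.010230320217542554
recess ((0.459226131439209, -0.2807425260543823), 0.036381978541612625) 560
ring rel [-0.0015  0.0013] 5031 0.008886757681579788
```

View pics/w13.png

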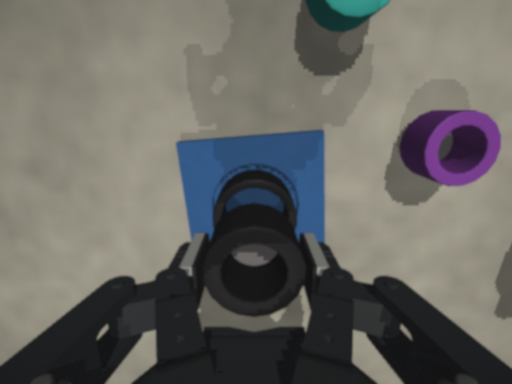

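Aligned: the black medium at (254,263) is over the black wide rim at (255,205). Lowering.

```bash
python3 -m crank '0.04 0 0 0.012 0 0 0;0.04 0 0 0.006 0 0 0;0.04 0 0 0.005 0 0 0;0.04 0 0 0.004 0 0 0;0.04 0 0 0.002 0 0 0;0.04 0 0 0 0 0 0;0.04 0 0 0 0 0 0;0.04 0 0 0 0 0 0'
```

```text
clock: 31.5
position: [0.459, -0.306, 0.0649]
tool_rot: [3.141, 0.0, 1.571]
force: [-0.2, -0.4, -2.2]
grip_width: 0.0499
finger_force: 31.7
```

```bash
python3 -m crank '0.04 0 0 0.0005 0 0 0;0.04 0 0 0 0 0 0;0.085 0 0 0 0 0 0;0.085 0 0 0 0 0 0;0.085 0 0 0 0 0 0;0.085 0 0 0 0 0 0;0.085 0 0 0 0 0 0;0.085 0 0 0 0 0 0'
python3 -m crank '0.085 0 0 -0.01 0 0 0;0.085 0 0 -0.03 0 0 0;0.085 0 0 -0.035 0 0 0;0.085 0 0 -0.035 0 0 0;0.085 -0.035 0 0 0 0 0;0.085 -0.035 0 0 0 0 0;0.085 0 0 0 0 0 0;0.085 0 0 0 0 0 0'; python3 rec.py w14.png
python3 - <<'E'
from h import *
f=snap('side'); cv2.imwrite('pics/fin.png',cv2.resize(f['pixels'][80:340,80:400,::-1],None,fx=2.3,fy=2.3,interpolation=2))
E
```

```text
clock: 32.17
position: [0.4589, -0.3059, 0.0643]
tool_rot: [-3.142, -0.0, 1.571]
force: [0.6, -0.3, 0.0]
grip_width: 0.0854
finger_force: 0.0
clock: 32.83
position: [0.4582, -0.3776, 0.1749]
tool_rot: [3.141, 0.001, 1.568]
force: [0.2, 1.2, -0.4]
grip_width: 0.0849
finger_force: 0.0
tcp [ 0.4582 -0.3776  0.1749] [3.141e+00 1.000e-03 1.568e+00] t 32.83 F [ 0.2  1.2 -0.4] w 0.0849
[409.  52.] c 0.5927 -0.2566 R 0.0252 zt 0.0402 [ 91.  48. 107.]
[255. 111.] c 0.4572 -0.3062 R 0.0251 zt 0.0741 [30. 30. 30.]
[501. 131.] c 0.6942 -0.3272 R 0.0161 zt 0.0428 [57. 54. 50.]
[399. 379.] c 0.6432 -0.64 R 0.0126 zt 0.0312 [98. 89. 79.]
blue [ 195   47  116  122 8637] ((0.4587860405445099, -0.3054463267326355), (0.10805803537368774, 0.10876282304525375), 4.4592485427856445) ((0.4592815935611725, -0.3049980700016022), 0.07531935721635818) 0.010307838291443161
recess ((0.45933616161346436, -0.3014764189720154), 0.03682481124997139) 109
```

View pics/fin.png

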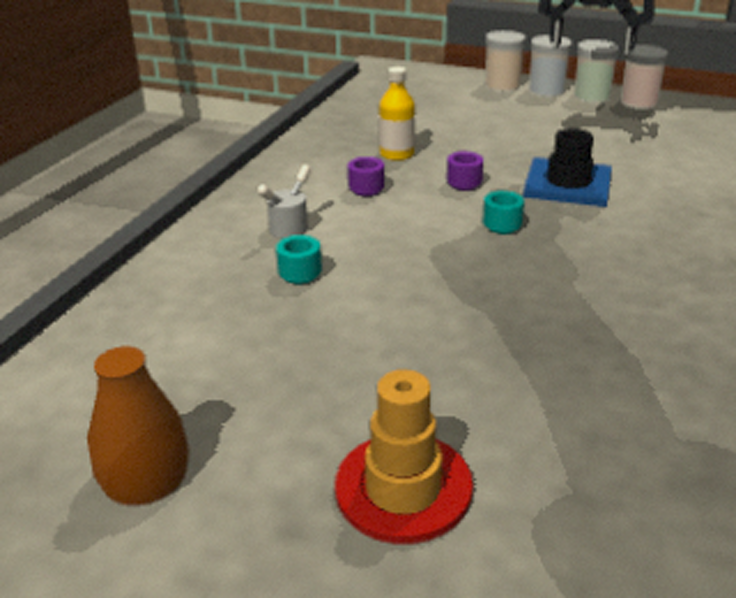

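Both stacks are upright and home: brass at (404,440) and black at (570,160) in the crop. The vase, pipe rest and bottle haven't moved, and the gripper is clear. Handing in.

```bash
python3 -c "
from workcell import bot
print(bot.job_done())"
```

```text
the job is handed in; nothing more can be done
None
```

Both moulds are built and handed in after about 33 s: brass wide, medium and narrow on the red base, black wide and medium on the blue base. Rim heights measured 40, 74 and 108 mm (brass) and 40 and 74 mm (black), which match fully seated rings, and the vase, pipe rest and bottle were left where they stood.

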